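Release a roller from a ratchet clamp

TASK

Release the long roller from the ratchet clamp: gently push the upright pin on the pawl's tail so that the pawl's nose comes off the ratchet wheel, and hold it off until the sprung arm has swung back all the way by itself; do not force the pawl. Then lift the roller out and lay it centred in the two V-notches of the empty stand, leaving the gear, the nozzle cone and the screwdriver where they are.

Things in the scene. Friction and masses are not known exactly. Their poses are not given: they have to be found in the camera images.
- clamp: grey base plate 120 x 250 x 14 mm, fixed, carrying the clamp; origin on the worktop, x axis across the roller, y along it. In its frame (mm): ratchet wheel, 60 across, 20 saw teeth, axis at (0,-60), z 20 to 32; pawl pivot at (-31,-105); two cradle posts, 8 thick, at y -20 and 60, with a floor sloping to an upright back on the +x side, top at z 64
- clamp_arm (a joint): angle of wheel and swing arm (one piece, top 70 mm up; its sprung pad presses the roller to the clamp's +x): 0 clamped, 1.0 rad at its stop, fully back. A damped spring drives it back, counter-clockwise from above, in about 3 s while the pawl is held off; let go too soon, the pawl drops into a next tooth (every 0.31 rad) and the arm stops. At its stop it stays
- pawl: straight dark steel lever, level, on the wheel's -x side; origin at its upright pivot, 20 mm up; y axis to the nose (45 mm off), x to the wheel. A spring holds the nose in the teeth. Pushing the tail's pin to +x swings it off: about 3 N to start, 5 to 8 N to clear the teeth, after 3.5 to 4 mm of pin travel; rigid stop at 5 mm. Over 14 N on it (push or squeeze) bends it
- pawl_tail (a point): centre of the slot in the pawl's tail plate, 42 mm from the pivot, at the plate's top, 29 mm up. An upright round finger pin, 10 mm in diameter, 33 to 77 mm above the worktop, is screwed tight in the slot, anywhere up to 8 mm either way along the pawl's x: it must be found by sight or touch. The tail plate is 38 mm long along x, 16 mm wide along y
- roller_mid (a point): middle of the roller's axis. Roller: plain bar 18 mm in diameter (collars to 22 mm at the ends), 250 mm long, 0.18 kg, lying along its own y axis; grasp it at the middle, where 36 mm each way along it is free of posts
- stand: empty roller stand, fixed: grey plate 76 x 120 x 10 mm with two V-posts, 8 mm thick, at y = -40 and +40 mm of its frame; origin on the worktop, V-notches run along its y axis, open upwards at 90 degrees, 24 mm deep, edges 73 mm above the worktop
- stand_mid (a point): where the middle of the roller's axis comes to lie in the stand: 62 mm above the worktop, half-way between the V-posts
- gear: small grey gear, 34 mm across, 15 mm tall, loose: leave alone; origin under its centre
- nozzle: dark grey cone-shaped bottle nozzle, 42 mm across its foot, 53 mm tall, standing loose between clamp and stand: leave alone; origin under its centre
- driver: red-handled screwdriver, 159 mm long, lying loose near the front edge: leave alone; origin under its middle
There are look-alikes about, which are no part of the job. Of the things shaped like the stand, the grey one is meant.

How it is judged:
By the outcome, as a careful person would: the job done as asked, in the order asked, and still so for the second after the job is handed in, with the robot touching nothing.
It also fails if it takes over 70 s, if anything falls off the work surface, if the arm or the gripper's body presses on something with over 40 N, if the wrist force passes 120 N, or if a joint passes its speed limit or range.

ROBOT

A 7-joint arm with a two-finger parallel gripper is mounted at the origin on a cart in front of the work surface, level with it; the furniture and walls round the work are solid. World frame = base frame: x ahead of the robot, y to its left, z up, the work surface at z = 0. Lengths are in m, angles in rad, forces in N, time in s.
With the tool pointing down it reaches from about 0.4 to 0.85 m from the base axis. Payload 6.9 kg.
Tool frame: the origin (TCP) lies midway between the tips of the shut fingers; the grasp point (between the pads) lies behind it (ctrl.pinch_z is the z of the grasp point in the tool frame, in m); z points along the fingers, y is the line along which they close (so a half turn about z gives the same grasp; the last joint's range is limited). The gripper opens to 85 mm and grips with 20 to 120 N. Pads are 22 mm wide; open, the fingers measure 114 mm over their backs; the gripper's body (76 mm by 85 mm) begins 54 mm behind the grasp point. The pads swing forward as they close: fully open they stand 13 mm farther back than shut.
Start: joints at [-1.188, 0.507, -0.238, 1.5, 0.126, 1.149, -0.155], TCP at [0.171, 0.601, 0.204] pointing down, gripper open.
Joint ranges: [-3.08, 3.08], [-0.24, 2.05], [-1.43, 1.35], [0, 2.5], [-1.52, 4.66], [0.17, 1.96], [-2.89, 2.89]. Speed limits (rad/s): [2.39, 2.39, 3.14, 3.14, 3.14, 3.14, 3.14].

INTERFACE

Orientations are given as a unit quaternion [w, x, y, z].
In Python, from station import ctrl, get_state, vision, ticket, models gives the robot as it stands. Calls block until the motion is done:
- ctrl.movep(position, orientation): joint-space move of the TCP to a pose.
- ctrl.movel(position, frame=None, max_speed=0.15): straight line of the TCP; frame=None keeps the orientation; max_speed is the mean speed in m/s.
- ctrl.set_joints(angles): joint-space move.
- ctrl.ungrasp() and ctrl.close_gripper(force=None): open the fingers fully, or close them until they stop; force is the grip in N (None keeps the last).
- ctrl.pause(seconds).
- ctrl.ik(position, orientation): joint angles nearest the present ones, or None.
- get_state(): the state.
- vision.grab_frame(name): name is "scene" or "top" or "wrist"; returns (picture, depth): 480x640x3 uint8, blue, green, red; 480x640 float32, m along the optical axis (not along the pixel's ray), 0 where there is no reading.
- vision.camera_info(name): a dict with "mtx" (3x3 intrinsics, pixels), "R" (3x3) and "t" (3): a world point X has camera coordinates R X + t; the wrist camera has in their place "hand_eye" (4x4, takes a point from camera to tool coordinates, whose origin is the TCP and whose axes are the flange's). Camera axes: x right, y down, z forward; pixel columns grow to the right and rows downward; lengths in m; the calibration is good to about 2 mm. A picture is of the moment at which its call begins: read the wrist's pose just before it. camera_info takes no time and is no camera call.
A pose or a line that the arm cannot do raises ctrl.Unreachable and nothing moves.
- ticket.close_job(): hands the job in; it is judged then, once.
Trained networks look in the newest picture that a camera, given by its name, has taken for a name from the list of things; names that differ only in an ending like _2 or _b are one class to them, and where a whole thing is asked for, a point or a joint stands for the part that bears it (a point fixed in the world has none). Each returns a list of dicts, best first, with "p" (0 to 1); they miss things now and then, are a little off and sometimes report something else, mostly with a low value. They report only what shows in the picture. A call takes as long as a camera call. They do not tell look-alikes from the thing itself.
- models.recognise(camera, target): "point" ([column, row] in pixels, amid what is visible of it).
- models.masks_of(camera, target): "mask" (480x640 bool, what is visible of it) and "point" ([column, row] in pixels, amid what is visible of it).
The state is a dict: "time": time; "qpos": joint angles; "qd": joint speeds; "tau": joint torques, N m; "tcp_pos": TCP position; "eef_rot": TCP orientation; "contact_force": force on the tool from outside, world axes, zero at the start; "wrist_torque": the same for the moment, N m; "width": finger opening in m; "gripper_force": force on a finger pad.
Only numpy, scipy, OpenCV 4.12 (cv2) and the standard library are available. Lean on these libraries where they do the work, as an engineer would, in place of code of your own. Each camera call takes 0.05 s, during which the arm holds its last target. There are 200 camera calls.

## Working session

There is one attempt and no reset: what is moved stays moved. The work goes in short steps, each a Python script; the robot and the scene stay as the last script left them, time stands still between calls to the robot, and variables do not carry over. Pictures are saved under pics/ and viewed, at most 10 in all, crops included, and the job is handed in when it is done.

```bash
ls; mkdir -p pics; cat > h.py <<'E'
import numpy as np, cv2
from station import ctrl, get_state, vision, ticket, models
def w(cam,uv,depth=None,z=None):
    """pixels (N,2) -> world, by depth image or by a plane at height z (fixed cams)"""
    i=vision.camera_info(cam); K=np.array(i["mtx"]); R=np.array(i["R"]); t=np.array(i["t"])
    uv=np.atleast_2d(np.asarray(uv,float)); r=np.c_[uv,np.ones(len(uv))]@np.linalg.inv(K).T
    c=-R.T@t; d=r@R
    if z is not None: return c+d*((z-c[2])/d[:,2])[:,None]
    dd=depth[uv[:,1].round().astype(int),uv[:,0].round().astype(int)]
    return c+d*dd[:,None]
E
python3 - <<'E'
from h import *
for c in("scene","top"):
    im,d=vision.grab_frame(c); cv2.imwrite(f"pics/{c}0.png",im); np.save(f"pics/{c}0.npy",d)
    i=vision.camera_info(c); print(c,np.round(-np.array(i["R"]).T@np.array(i["t"]),3),np.array(i["mtx"])[0,0])
    for n in("clamp","clamp_arm","pawl","pawl_tail","roller_mid","stand","gear","nozzle","driver"):
        for r in models.masks_of(c,n)[:4]:
            ys,xs=np.nonzero(r["mask"]); P=w(c,np.c_[xs,ys],d); P=P[d[ys,xs]>0]
            print(n,round(r["p"],2),np.round(r["point"]),len(xs),np.round(np.median(P,0),3) if len(P) else None, np.round(P[:,2].max(),3) if len(P) else None)
print(get_state()["time"], ctrl.pinch_z)
E
```

```text
pics
scene [-0.253 -1.297  0.853] 512.5510166990792
clamp 0.64 [385. 298.] 2453 [ 0.475 -0.37   0.014] 0.078
clamp_arm 0.58 [393. 290.] 411 [ 0.49  -0.386  0.038] 0.072
pawl 0.51 [408. 315.] 214 [ 0.478 -0.472  0.029] 0.077
pawl_tail 0.78 [412. 315.] 220 [ 0.48  -0.474  0.029] 0.077
roller_mid 0.81 [387. 274.] 370 [ 0.505 -0.322  0.065] 0.073
roller_mid 0.51 [411. 311.] 276 [ 0.48  -0.464  0.028] 0.077
stand 0.8 [262. 189.] 384 [0.436 0.459 0.01 ] 0.069
stand 0.6 [298. 209.] 395 [0.489 0.241 0.01 ] 0.062
gear 0.61 [302. 248.] 43 [ 0.388 -0.03   0.008] 0.016
nozzle 0.66 [332. 245.] 116 [ 0.501 -0.032  0.015] 0.05
nozzle 0.49 [389. 273.] 370 [ 0.506 -0.327  0.065] 0.073
driver 0.6 [336. 295.] 155 [ 0.354 -0.304  0.018] 0.029
driver 0.59 [412. 313.] 273 [ 0.482 -0.465  0.028] 0.078
top [ 0.204 -0.026  1.528] 600.4822301175886
clamp 0.94 [451. 232.] 4088 [ 0.477 -0.339  0.014] 0.078
clamp 0.41 [438. 222.] 825 [ 0.509 -0.303  0.065] 0.078
clamp 0.41 [328. 228.] 171 [ 0.502 -0.024  0.017] 0.057
clamp_arm 0.97 [467. 226.] 446 [ 0.489 -0.369  0.06 ] 0.074
clamp_arm 0.74 [328. 227.] 225 [ 0.503 -0.022  0.015] 0.057
pawl 0.69 [498. 234.] 176 [ 0.48  -0.446  0.029] 0.078
roller_mid 0.76 [437. 221.] 629 [ 0.506 -0.295  0.066] 0.078
stand 0.66 [138. 259.] 1409 [0.433 0.466 0.011] 0.078
stand 0.61 [224. 237.] 1295 [0.491 0.254 0.011] 0.08
stand 0.51 [501. 234.] 196 [ 0.48  -0.465  0.029] 0.078
gear 0.54 [223. 236.] 1346 [0.491 0.253 0.011] 0.08
gear 0.42 [329. 271.] 125 [ 0.391 -0.022  0.008] 0.022
nozzle 0.67 [328. 229.] 204 [ 0.502 -0.022  0.016] 0.057
driver 0.87 [433. 280.] 339 [ 0.361 -0.28   0.017] 0.03
1.0 -0.0187
```

```bash
python3 - <<'E'
import cv2,numpy as np
t=cv2.imread("pics/top0.png"); 
a=cv2.resize(t[190:310,90:350],None,fx=3,fy=3,interpolation=cv2.INTER_CUBIC)
b=cv2.resize(t[190:310,370:530],None,fx=5,fy=5,interpolation=cv2.INTER_CUBIC)
cv2.imwrite("pics/a.png",a);cv2.imwrite("pics/b.png",b)
E
```

```text
(no output)
```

View pics/scene0.png

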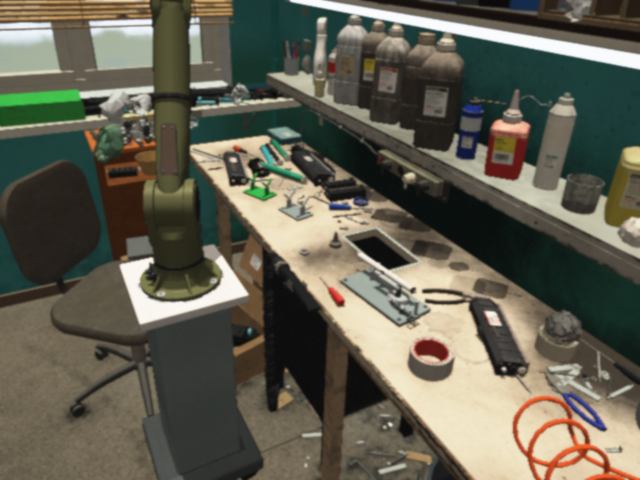

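```bash
sleep 0.1
```

```text
(no output)
```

View pics/a.png

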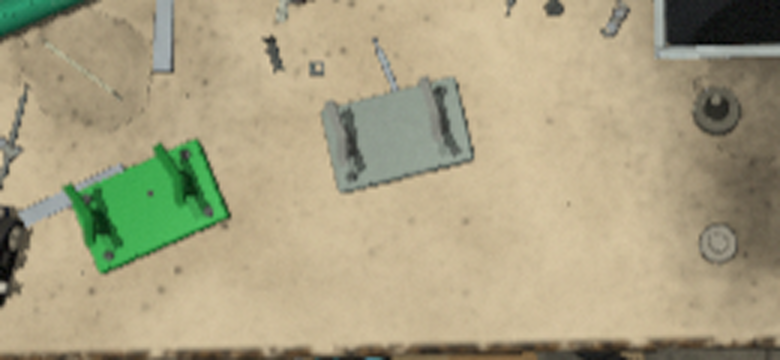

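View pics/b.png

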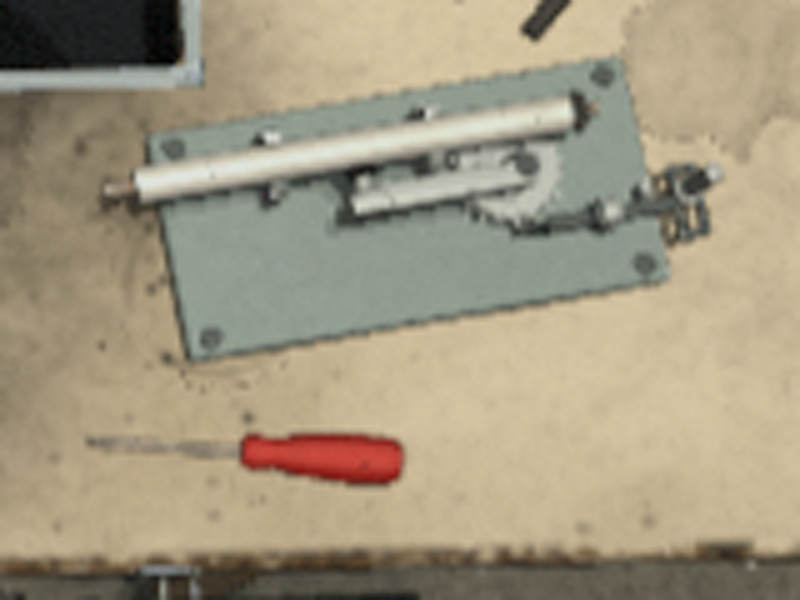

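The two stand-shaped things in the top image are grey at (224,237) and green at (138,259). The grey one is meant, and the crop confirms it is grey and empty. The clamp is at (451,232) with its roller on the far side. The pawl's tail and pin are at about (508,226) to (512,224), on the right.

```bash
cat >> h.py <<'E'
def rect(P,zlo,zhi):
    q=P[(P[:,2]>zlo)&(P[:,2]<zhi)][:,:2]
    (c,s,a)=cv2.minAreaRect((q*1000).astype(np.float32)); b=cv2.boxPoints((c,s,a))
    e=[b[1]-b[0],b[2]-b[1]]; e=max(e,key=np.linalg.norm); e=e*np.sign(e[1]); 
    return np.array(c)/1000,np.sort(s),np.arctan2(-e[0],e[1])   # yaw with long side = local y
E
python3 - <<'E'
from h import *
for c in("top","scene"):
    im,d=vision.grab_frame(c)
    for n,zz in(("clamp",(.006,.02)),("stand",(.004,.016))):
        for r in models.masks_of(c,n)[:2]:
            m=r["mask"].astype(np.uint8)
            ys,xs=np.nonzero(m&(d>0)); P=w(c,np.c_[xs,ys],d); print(c,n,r["p"],rect(P,*zz), np.median(im[ys,xs],0))
            if n=="stand": 
                q=P[P[:,2]>.05]; print("posts",len(q),q.mean(0))
i=vision.camera_info("wrist"); print(np.round(i["mtx"],1),np.round(i["hand_eye"],4)); s=get_state(); print(s["time"],s["contact_force"],s["eef_rot"],s["width"])
E
```

```text
top clamp 0.89 (array([ 0.48719745, -0.33771692]), array([121.02630615, 256.80426025]), np.float32(0.14566413)) [142. 154. 144.]
top stand 0.66 (array([0.43621671, 0.46613245]), array([ 80.88790131, 121.87268829]), np.float32(0.40828773)) [ 81. 167.  64.]
posts 159 [0.43728547 0.4659417  0.06360211]
top stand 0.49 (array([ 0.3594433 , -0.27980377]), array([23.85044479, 67.81781769]), np.float32(-0.012337331)) [ 50.  61. 173.]
posts 0 [nan nan nan]
scene clamp 0.85 (array([ 0.48528009, -0.3466424 ]), array([122.93403625, 267.11761475]), np.float32(0.14974831)) [140. 150. 146.]
scene clamp 0.34 (array([ 0.50907623, -0.42772198]), array([54.65530777, 77.60540771]), np.float32(-1.1888967)) [87. 92. 91.]
scene stand 0.87 (array([0.49111661, 0.24825955]), array([ 81.8293457 , 127.33467865]), np.float32(0.24065667)) [131.  144.5 142. ]
posts 20 [0.49432994 0.25335693 0.05572306]
scene stand 0.81 (array([0.43509393, 0.46213489]), array([ 89.26311493, 124.7477951 ]), np.float32(0.35428423)) [ 77. 147.  63.]
posts 48 [0.44002038 0.46633283 0.05972422]
[[331.2   0.  315.6]
 [  0.  331.2 239.2]
 [  0.    0.    1. ]] [[ 9.000e-04 -9.451e-01 -3.267e-01  8.550e-02]
 [ 1.000e+00  1.100e-03 -4.000e-04  1.000e-04]
 [ 7.000e-04 -3.267e-01  9.451e-01 -1.696e-01]
 [ 0.000e+00  0.000e+00  0.000e+00  1.000e+00]]
1.3 [-0.55255604 -0.10088726 -0.85496572] [-2.05883921e-06  1.38480937e-01  9.90365099e-01 -1.90801384e-05] 0.08539320354192988<stdin>:9: RuntimeWarning: Mean of empty slice.
  ret = um.true_divide(
```

```bash
cat >> h.py <<'E'
from scipy.spatial.transform import Rotation as Ro
def q(psi): return [0,float(np.cos(psi/2)),float(np.sin(psi/2)),0]   # tool down, tool x at world angle psi
def look(save=None):
    s=get_state(); im,d=vision.grab_frame("wrist"); 
    if save: cv2.imwrite(save,im)
    i=vision.camera_info("wrist"); H=np.array(i["hand_eye"]); K=np.array(i["mtx"]); o=s["eef_rot"]
    T=np.eye(4); T[:3,:3]=Ro.from_quat([o[1],o[2],o[3],o[0]]).as_matrix(); T[:3,3]=s["tcp_pos"]; T=T@H
    u,v=np.meshgrid(np.arange(640),np.arange(480)); r=np.stack([(u-K[0,2])/K[0,0],(v-K[1,2])/K[1,1],np.ones_like(u)],-1)
    X=(r*d[...,None])@T[:3,:3].T+T[:3,3]; X[d<=0]=np.nan
    return im,d,X,T,K
E
cat > s1.py <<'E'
from h import *
psi=np.pi+.24; ctrl.movep([.49,.25,.20],q(psi)); ctrl.close_gripper()
im,d,X,T,K=look("pics/w1.png"); np.save("pics/w1.npy",X)
for r in models.masks_of("wrist","stand")[:2]:
    P=X[r["mask"]]; P=P[np.isfinite(P[:,0])]; print("stand",r["p"],r["point"],len(P),rect(P,.005,.015)); h=P[P[:,2]>.04]; print(h.mean(0),h[:,2].max()); print(np.median(P[P[:,2]<.02][:,2]))
psi=np.pi+.147; ctrl.movep([.45,-.44,.20],q(psi))
im,d,X,T,K=look("pics/w2.png"); np.save("pics/w2.npy",X)
for n in("pawl","pawl_tail","clamp","roller_mid","clamp_arm"):
  for r in models.masks_of("wrist",n)[:2]:
    P=X[r["mask"]]; P=P[np.isfinite(P[:,0])]; print(n,round(r["p"],2),np.round(r["point"]),len(P),np.round(np.nanmedian(P,0),3))
    if n=="clamp": print(rect(P,.008,.02),np.median(P[P[:,2]<.02][:,2]))
s=get_state(); print(s["time"],s["tcp_pos"],s["contact_force"])
E
python3 s1.py
```

```text
stand 0.81 [316.9, 208.1] 7108 (array([0.49192514, 0.25122964]), array([ 75.13650513, 120.00119781]), np.float32(0.23185979))
[0.49257148 0.25038008 0.06151076] 0.07416331876556698
0.009664702676418058
stand 0.6 [518.8, 203.2] 8330 (array([0.43496753, 0.46403912]), array([ 75.69083405, 120.87167358]), np.float32(0.40720767))
[0.43485074 0.46598732 0.05918213] 0.07436773384832601
0.009507573147479742
pawl 0.85 [292. 237.] 1137 [ 0.478 -0.461  0.029]
pawl 0.33 [393. 239.] 19290 [ 0.473 -0.349  0.014]
pawl_tail 0.85 [291. 234.] 1351 [ 0.478 -0.461  0.029]
clamp 0.8 [393. 239.] 19708 [ 0.473 -0.35   0.014]
(array([ 0.4853797, -0.3382901]), array([118.97491455, 249.57199097]), np.float32(0.14988333)) 0.013548301068964097
roller_mid 0.68 [438. 287.] 3930 [ 0.504 -0.3    0.067]
clamp_arm 0.46 [293. 232.] 1158 [ 0.478 -0.461  0.029]
6.65 [ 0.45024437 -0.43967377  0.19999282] [-0.22174337  0.9148772   0.38058307]
```

```bash
python3 - <<'E'
import numpy as np,cv2
X=np.load("pics/w2.npy"); im=cv2.imread("pics/w2.png")
c=np.array([.4853,-.3382]); a=.15
d=X[...,:2]-c; x=d[...,0]*np.cos(a)+d[...,1]*np.sin(a); y=-d[...,0]*np.sin(a)+d[...,1]*np.cos(a); z=X[...,2]
m=(np.abs(y+147)<0)
m=(x<.02)&(x>-.07)&(y<-.12)&(y>-.18)
for lo,hi in((.022,.032),(.035,.06),(.06,.073),(.073,.085)):
    k=m&(z>lo)&(z<hi); v,u=np.nonzero(k); print(lo,hi,k.sum(),(x[k].min()*1e3).round(1),(x[k].max()*1e3).round(1),(y[k].min()*1e3).round(1),(y[k].max()*1e3).round(1),'px',u.mean(),v.mean(),'mean',x[k].mean()*1e3,y[k].mean()*1e3)
k=(z>.055)&(z<.085)&(x>-.1)&(x<.1)&(y>-.19); v,u=np.nonzero(k)
k2=(z>.06)&(x>.0)&(x<.05)&(y>-.05)&(y<.05); 
for y0 in np.arange(-.12,.13,.03):
    k=(np.abs(y-y0)<.004)&(z>.04)&(x>-.03)&(x<.07); 
    if k.sum(): print("y",y0.round(3),k.sum(),"x",(x[k].min()*1e3).round(1),(x[k].max()*1e3).round(1),"ztop",(z[k].max()*1e3).round(1), "x at top",(np.median(x[k&(z>z[k].max()-.002)])*1e3).round(1))
cv2.imwrite("pics/w2c.png",cv2.resize(im[150:350,200:450],None,fx=3,fy=3,interpolation=cv2.INTER_CUBIC))
E
```

```text
0.022 0.032 342 -41.7 -3.2 -144.7 -120.3 px 279.312865497076 230.140350877193 mean -26.473643074055047 -132.95634828948025
0.035 0.06 76 -22.8 -17.1 -141.0 -131.8 px 275.0394736842105 241.02631578947367 mean -21.304026810794262 -135.440596593644
0.06 0.073 49 -22.9 -17.8 -140.9 -131.7 px 272.7959183673469 247.28571428571428 mean -21.195807105309875 -135.53454937789158
0.073 0.085 84 -22.3 -13.7 -141.0 -131.7 px 270.70238095238096 253.54761904761904 mean -18.358958179641597 -136.4941654657408
y -0.09 34 x 23.6 27.8 ztop 63.7 x at top 26.4
y -0.06 167 x -0.6 32.9 ztop 69.9 x at top 26.5
y -0.03 247 x -7.1 32.4 ztop 70.5 x at top 26.0
y 0.0 253 x -7.2 32.2 ztop 69.7 x at top 26.5
y 0.03 328 x -7.6 35.4 ztop 71.2 x at top -1.6
y 0.06 137 x 17.8 35.3 ztop 69.5 x at top 27.0
y 0.09 137 x 17.9 34.6 ztop 69.1 x at top 26.8
y 0.12 143 x 18.0 34.6 ztop 69.9 x at top 27.2
```

View pics/w2c.png

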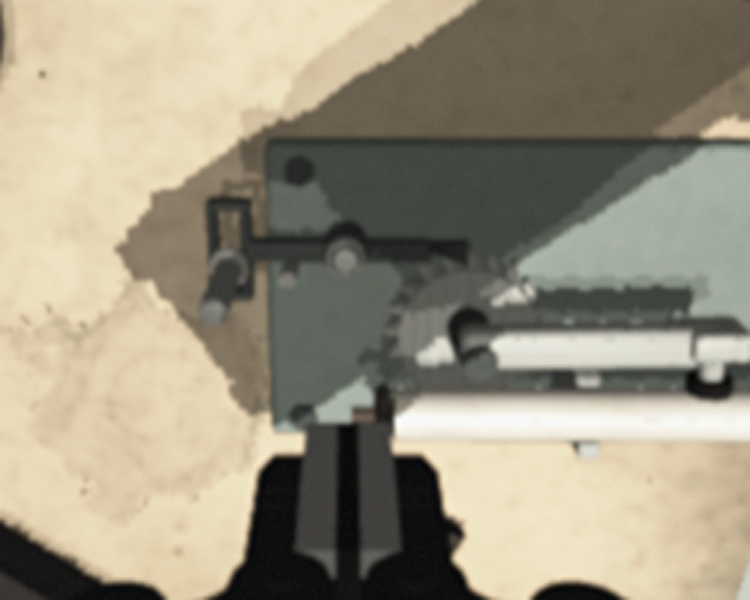

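The wrist crop shows the pin at (215–230, 262–310), at the +x end of the slotted tail plate. In the clamp frame its centre is (-18,-136) mm with the top at about 77 mm, which matches the description. Next I push it from its -x side with the shut fingers.

```bash
cat >> h.py <<'E'
A=.15; C=np.array([.4853,-.3382]); ex=np.array([np.cos(A),np.sin(A),0])
def cw(x,y,z):  # clamp mm -> world m
    return [*(C+1e-3*np.array([x*np.cos(A)-y*np.sin(A),x*np.sin(A)+y*np.cos(A)])),z*1e-3]
E
cat > s2.py <<'E'
from h import *
o=q(np.pi+A)
ctrl.movep(cw(-46,-136.5,110),o); ctrl.movel(cw(-46,-136.5,46)); ctrl.pause(.3)
F=lambda: np.mean([(-np.array(get_state()["contact_force"]))@ex for _ in range(3)])
f0=np.mean([(ctrl.pause(.03),F())[1] for _ in range(6)]); print("f0",f0,get_state()["time"])
X=lambda: (np.array(get_state()["tcp_pos"])-[*C,0])@ex*1e3
x=-46; x0=None
while x<-20:
    x+=1.0 if x0 is None and x<-38.5 else .5
    ctrl.movel(cw(x,-136.5,46),max_speed=.03); ctrl.pause(.03)
    f=F()-f0; xa=X(); print(round(get_state()["time"],2),x,round(xa,2),round(f,2))
    if x0 is None and f>1.8: x0=xa
    if f>9.5 or (x0 is not None and xa-x0>4.1): break
for i in range(8):
    ctrl.pause(.4); print(round(get_state()["time"],2),round(X(),2),round(F()-f0,2))
im,d,Xw,T,K=look("pics/w3.png"); np.save("pics/w3.npy",Xw); print(get_state()["time"])
E
python3 s2.py
```

```text
f0 0.08700692411237687 8.2083
8.49 -45.0 -44.92 0.41
8.78 -44.0 -43.92 -0.65
9.06 -43.0 -42.96 0.75
9.34 -42.0 -41.92 -0.16
9.62 -41.0 -40.93 0.31
9.91 -40.0 -39.91 -0.27
10.19 -39.0 -38.94 -0.46
10.47 -38.0 -37.94 -0.01
10.76 -37.5 -37.48 0.01
11.04 -37.0 -36.95 -0.47
11.32 -36.5 -36.45 -0.53
11.61 -36.0 -35.97 -0.09
11.89 -35.5 -35.48 0.2
12.18 -35.0 -35.0 0.06
12.46 -34.5 -34.49 -0.29
12.74 -34.0 -33.96 0.23
13.03 -33.5 -33.49 -0.49
13.31 -33.0 -32.98 0.51
13.59 -32.5 -32.61 0.64
13.88 -32.0 -32.3 0.94
14.16 -31.5 -31.93 2.09
14.44 -31.0 -31.56 3.92
14.72 -30.5 -31.15 5.71
15.01 -30.0 -30.91 4.95
15.29 -29.5 -30.62 6.01
15.57 -29.0 -30.24 6.7
15.86 -28.5 -29.83 6.27
16.14 -28.0 -29.42 7.07
16.43 -27.5 -28.97 5.89
16.71 -27.0 -28.49 6.87
16.99 -26.5 -28.04 7.41
17.27 -26.0 -26.73 4.8
17.68 -26.75 4.69
18.07 -26.74 5.23
18.48 -26.74 5.78
18.88 -26.7 5.75
19.27 -26.7 4.21
19.68 -26.72 5.14
20.07 -26.71 4.69
20.48 -26.74 5.01
20.525
```

```bash
python3 - <<'E'
from h import *
im,d=vision.grab_frame("top")
print([ (round(r["p"],2),np.round(r["point"])) for r in models.recognise("top","clamp_arm")[:2]])
wi=cv2.imread("pics/w3.png")
a=cv2.resize(im[190:270,390:530],(800,457),interpolation=cv2.INTER_CUBIC)
cv2.imwrite("pics/c3.png",cv2.resize(np.vstack([cv2.resize(a,(640,366)),cv2.resize(wi,(640,480))[100:334]]),(640,600)))
s=get_state(); print(s["time"],s["contact_force"])
E
```

```text
[(0.49, array([471., 226.]))]
20.625 [-5.19629156 -0.25211909  0.2669956 ]
```

View pics/c3.png

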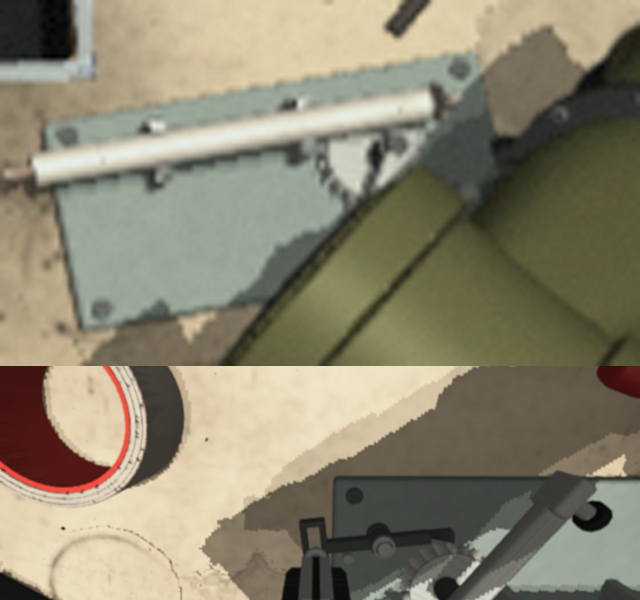

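The arm has swung well away from the roller. In the lower view it points from the wheel at (445,585) to (570,490). I'll check the angle before letting go.

```bash
cat > s3.py <<'E'
from h import *
def ang(X):
    c=C; a=A; d=X[...,:2]-c; x=d[...,0]*np.cos(a)+d[...,1]*np.sin(a); y=-d[...,0]*np.sin(a)+d[...,1]*np.cos(a); z=X[...,2]
    k=(z>.058)&(z<.074)&(x>-.1)&(x<.012)&(y>-.08)&(y<.06); P=np.c_[x[k],y[k]].astype(np.float32)
    l=cv2.fitLine(P*1000,cv2.DIST_HUBER,0,.01,.01).ravel(); l[:2]*=np.sign(l[1]); return k.sum(),np.arctan2(-l[0],l[1]),l
print("before",ang(np.load("pics/w2.npy"))); print("w3",ang(np.load("pics/w3.npy")))
im,d,X,T,K=look(); print("now",ang(X),get_state()["time"])
E
python3 s3.py
```

```text
before (np.int64(1487), np.float32(0.027806358), array([-0.02780277,  0.9996134 , -1.7187489 , -9.206814  ], dtype=float32))
w3 (np.int64(7102), np.float32(0.99303347), array([ -0.8376865 ,   0.54615134, -35.743572  , -34.21409   ],
      dtype=float32))
now (np.int64(7093), np.float32(0.99239904), array([ -0.8373399 ,   0.54668266, -35.768208  , -34.260056  ],
      dtype=float32)) 20.675
```

```bash
cat > s4.py <<'E'
from h import *
ctrl.pause(.5)
ctrl.movel(cw(-36,-136.5,46),max_speed=.03); ctrl.movel(cw(-46,-136.5,46),max_speed=.08); ctrl.movel(cw(-46,-136.5,200),max_speed=.25)
best=None
for p in(A+np.pi/2,A-np.pi/2):
    a=ctrl.ik(cw(26,28,43),q(p)); b=ctrl.ik([.492,.251,.043],q(p+.08)); print(p,None if a is None else np.round(a,2),None if b is None else np.round(b,2))
print(np.round(get_state()["qpos"],2),get_state()["time"])
E
python3 s4.py
```

```text
1.7207963267948965 [ 0.2   0.67  0.49  1.79 -0.43  0.78  1.06] [-0.76  0.61  0.38  1.9  -0.34  0.7   0.05]
-1.4207963267948966 [-0.09  0.93  1.15  1.8  -0.96  1.1  -1.58] [-0.28  0.59 -0.36  1.89  0.3   0.71  2.55]
[ 0.68  0.57  0.15  1.39 -0.09  1.18  2.57] 22.7
```

```bash
cat > s5.py <<'E'
from h import *
p=A+np.pi/2
ctrl.movep(cw(26,28,200),q(p)); ctrl.ungrasp()
im,d,X,T,K=look("pics/w5.png"); np.save("pics/w5.npy",X)
for r in models.masks_of("wrist","roller_mid")[:2]:
    P=X[r["mask"]]; P=P[np.isfinite(P[:,0])]; print(r["p"],r["point"],len(P)); P=P[P[:,2]>.055]
    print(rect(P,.05,.08),np.percentile(P[:,2],[5,50,95,99]))
dd=X[...,:2]-C; x=(dd[...,0]*np.cos(A)+dd[...,1]*np.sin(A))*1e3; y=(-dd[...,0]*np.sin(A)+dd[...,1]*np.cos(A))*1e3; z=X[...,2]*1e3
for lo in range(-125,180,10):
    k=(y>lo)&(y<lo+10)&(x>10)&(x<45)&(z>50)
    if k.sum()>3: t=k&(z>np.percentile(z[k],97)-1.0); print(lo+5,k.sum(),x[k].min().round(1),x[k].max().round(1),z[k].max().round(1),np.median(x[t]).round(1),"yrange",y[k].min().round(1),y[k].max().round(1))
print(get_state()["time"],get_state()["contact_force"])
E
python3 s5.py
```

```text
0.92 [313.8, 194.9] 4725
(array([ 0.50808087, -0.30237125]), array([ 21.53882027, 248.95948792]), np.float32(0.13853306)) [0.06229    0.06722168 0.06929577 0.06986688]
0.57 [186.1, 163.6] 2030Traceback (most recent call last):
  File "s5.py", line 7, in <module>
    print(rect(P,.05,.08),np.percentile(P[:,2],[5,50,95,99]))
                          ~~~~~~~~~~~~~^^^^^^^^^^^^^^^^^^^^^
    return _quantile_unchecked(
        a, q, axis, out, overwrite_input, method, keepdims, weights)
    return _ureduce(a,
                    func=_quantile_ureduce_func,
    ...<5 lines>...
                    overwrite_input=overwrite_input,
                    method=method)
    r = func(a, **kwargs)
    result = _quantile(arr,
                       quantiles=q,
    ...<2 lines>...
                       out=out,
                       weights=wgt)
    slices_having_nans = np.isnan(arr[-1, ...])
                                  ~~~^^^^^^^^^
IndexError: index -1 is out of bounds for axis 0 with size 0
```

View pics/w5.png

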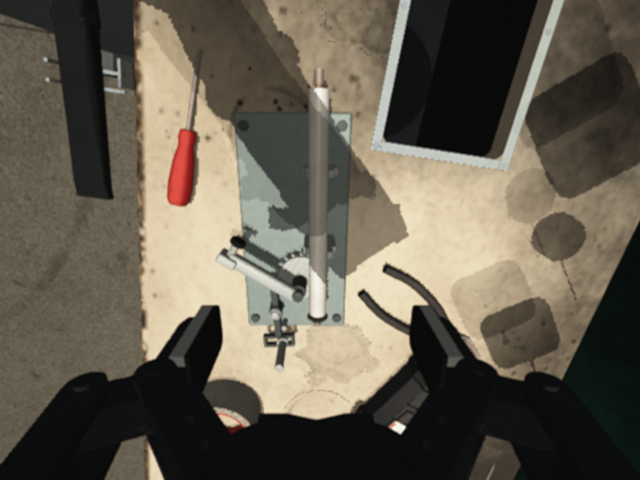

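```bash
python3 - <<'E'
from h import *
X=np.load("pics/w5.npy")
dd=X[...,:2]-C; x=(dd[...,0]*np.cos(A)+dd[...,1]*np.sin(A))*1e3; y=(-dd[...,0]*np.sin(A)+dd[...,1]*np.cos(A))*1e3; z=X[...,2]*1e3
for lo in range(-125,180,10):
    k=(y>lo)&(y<lo+10)&(x>10)&(x<45)&(z>45)
    if k.sum()>3: print(lo+5,k.sum(),"x",x[k].min().round(1),x[k].max().round(1),"ztop",np.percentile(z[k],95).round(1),"xmid",((np.percentile(x[k],2)+np.percentile(x[k],98))/2).round(1),"y",y[k].min().round(1),y[k].max().round(1))
s=get_state();print(s["time"],s["tcp_pos"])
E
```

```text
-90 17 x 24.5 28.8 ztop 68.1 xmid 26.6 y -92.4 -85.1
-80 157 x 15.8 37.4 ztop 70.0 xmid 27.0 y -84.6 -75.2
-70 139 x 18.1 35.1 ztop 69.1 xmid 26.6 y -74.9 -65.1
-60 157 x 10.1 34.9 ztop 69.1 xmid 23.0 y -64.9 -55.0
-50 206 x 10.1 34.8 ztop 69.3 xmid 22.5 y -54.9 -45.0
-40 150 x 18.3 35.8 ztop 69.3 xmid 26.5 y -44.9 -35.1
-30 161 x 18.3 35.7 ztop 69.3 xmid 27.0 y -34.9 -25.0
-20 165 x 18.4 35.6 ztop 69.2 xmid 27.0 y -25.0 -15.2
-10 315 x 11.8 44.2 ztop 69.0 xmid 28.5 y -14.9 -5.1
0 175 x 18.5 35.4 ztop 69.4 xmid 26.9 y -4.9 5.0
10 173 x 18.5 35.2 ztop 69.4 xmid 26.9 y 5.1 14.9
20 179 x 18.6 35.1 ztop 69.3 xmid 26.8 y 15.0 24.9
30 184 x 18.6 35.9 ztop 69.2 xmid 26.8 y 25.1 35.0
40 8254 x 10.0 45.0 ztop 317.4 xmid 26.8 y 35.0 45.0
50 1996 x 10.0 45.0 ztop 324.2 xmid 27.5 y 45.0 55.0
60 204 x 18.8 35.6 ztop 69.4 xmid 27.2 y 55.1 65.0
70 360 x 12.8 44.7 ztop 69.0 xmid 28.8 y 65.0 75.0
80 219 x 18.9 35.3 ztop 69.4 xmid 27.1 y 75.1 85.0
90 218 x 18.9 36.2 ztop 69.4 xmid 27.1 y 85.0 95.0
100 234 x 19.0 36.1 ztop 69.2 xmid 27.5 y 95.0 105.0
110 257 x 19.1 35.9 ztop 69.2 xmid 27.5 y 105.0 115.0
120 250 x 18.2 35.8 ztop 69.1 xmid 27.0 y 115.7 124.9
130 271 x 18.3 35.6 ztop 69.4 xmid 26.9 y 125.3 135.0
140 204 x 18.3 35.5 ztop 69.1 xmid 26.9 y 135.0 145.0
150 134 x 23.5 31.2 ztop 64.5 xmid 27.3 y 145.1 155.0
160 22 x 23.5 31.1 ztop 64.4 xmid 27.3 y 155.0 156.5
25.025 [ 0.50683715 -0.30661063  0.19999705]
```

```bash
cat > s6.py <<'E'
from h import *
p=A+np.pi/2
ctrl.movel(cw(26.9,32,90),q(p),max_speed=.2); ctrl.movel(cw(26.9,32,42),max_speed=.08); ctrl.close_gripper(45)
s=get_state(); print("w",s["width"],s["gripper_force"],s["contact_force"],s["time"])
ctrl.movel(cw(26.9,32,100),max_speed=.06); s=get_state(); print(s["width"],s["contact_force"],s["time"])
ctrl.movel(cw(26.9,32,230),max_speed=.2)
S=.232; ctrl.movel([.492,.251,.23],q(S+np.pi/2),max_speed=.2); ctrl.pause(.2)
s=get_state(); print("w",s["width"],s["contact_force"],s["time"],s["tcp_pos"])
im,d,X,T,K=look("pics/w6.png"); np.save("pics/w6.npy",X)
for r in models.masks_of("wrist","stand")[:3]:
    P=X[r["mask"]]; P=P[np.isfinite(P[:,0])]; h=P[(P[:,2]>.04)&(P[:,2]<.09)]
    if (P[:,2]<.02).sum()>50: print(round(r["p"],2),np.round(r["point"]),len(P),rect(P,.005,.015),h.mean(0),np.median(im[r["mask"]],0))
print(get_state()["time"])
E
python3 s6.py
```

```text
w 0.0003109720726316087 0.0 [ 0.16454648 -0.54647026  1.04000888] 27.2417
5.385771474594469e-06 [-1.26472443 -0.44870442 -0.39254293] 28.3583
w 0.0002913931629583446 [-0.352715    0.49715393 -0.57768703] 32.275 [0.49207623 0.25071931 0.23004206]
0.84 [318. 197.] 6389 (array([0.49209027, 0.25169922]), array([ 75.95889282, 117.67443848]), np.float32(0.23073378)) [0.49215753 0.25224248 0.06125844] [91. 99. 94.]
0.68 [312.  24.] 3604 (array([0.44941171, 0.43081018]), array([47.83692169, 75.9205246 ]), np.float32(-1.1666744)) [0.44922829 0.42549618 0.05992344] [ 92. 165.  83.]
32.375
```

```bash
python3 - <<'E'
from h import *
im,d=vision.grab_frame("top"); 
for r in models.masks_of("top","roller_mid")[:3]:
    ys,xs=np.nonzero(r["mask"]&(d>0)); P=w("top",np.c_[xs,ys],d); print(r["p"],r["point"],rect(P,.0,.2),np.percentile(P[:,2],[5,50,95]))
cv2.imwrite("pics/t7.png",cv2.resize(im[190:310,370:530],None,fx=5,fy=5,interpolation=cv2.INTER_CUBIC))
E
```

```text
0.69 [443.5, 220.0] (array([ 0.51296875, -0.30584882]), array([ 28.31493759, 255.31440735]), np.float32(0.14379634)) [0.05894441 0.06610249 0.07234321]
```

View pics/t7.png

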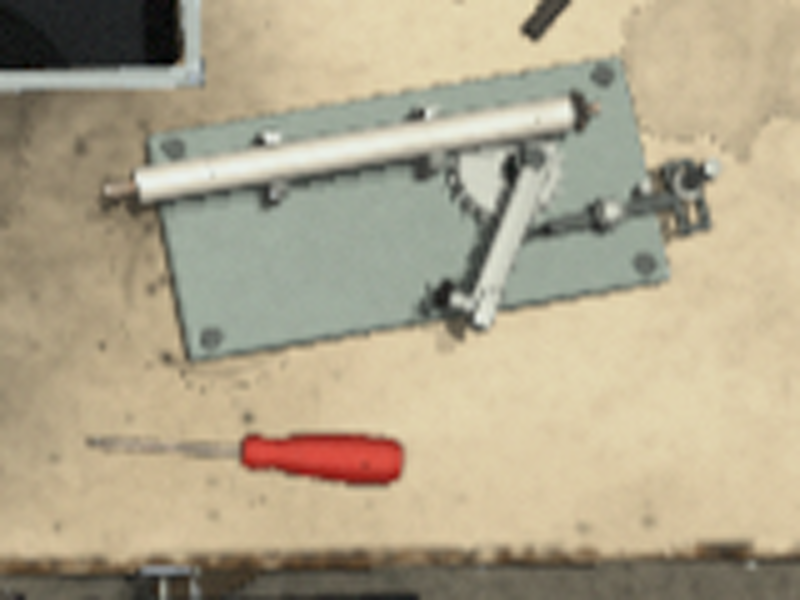

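The roller is still in the cradle and unmoved, with its middle at (443,220) in the top image. The grasp closed on nothing, so I'll go back and check the state at each step.

```bash
cat > s7.py <<'E'
from h import *
p=A+np.pi/2
def st(n): s=get_state(); print(n,round(s["time"],2),np.round(s["tcp_pos"],4),"w",round(s["width"],4),"gf",s["gripper_force"],np.round(s["contact_force"],1))
ctrl.movel(cw(26.9,32,200),q(p),max_speed=.25); st("above"); ctrl.ungrasp(); st("open")
ctrl.movel(cw(26.9,32,90),max_speed=.2); ctrl.movel(cw(26.9,32,42),max_speed=.08); st("down")
im,d,X,T,K=look("pics/w8.png"); np.save("pics/w8.npy",X)
ctrl.close_gripper(45); st("closed"); ctrl.pause(.3); st("later")
im,d,X,T,K=look("pics/w9.png")
E
python3 s7.py
```

```text
above 34.84 [ 0.5074 -0.3015  0.2   ] w 0.0002 gf 0.0 [ 0.5  0.6 -0. ]
open 35.62 [ 0.5071 -0.3026  0.2   ] w 0.0851 gf 0.0 [ 1.1 -1.1 -0.3]
down 37.08 [ 0.5072 -0.3028  0.0422] w 0.0853 gf 0.0 [ 0.4 -0.5  0.6]
closed 37.89 [ 0.5071 -0.3025  0.042 ] w -0.0001 gf 0.0 [-0.4  0.3 -0.2]
later 38.19 [ 0.5071 -0.3025  0.042 ] w 0.0004 gf 0.0 [-0.7 -0.  -0.3]
```

```bash
python3 - <<'E'
import cv2,numpy as np
a=cv2.imread("pics/w8.png");b=cv2.imread("pics/w9.png")
cv2.imwrite("pics/w89.png",np.hstack([a[:,120:520],b[:,120:520]]))
E
```

```text
(no output)
```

View pics/w89.png

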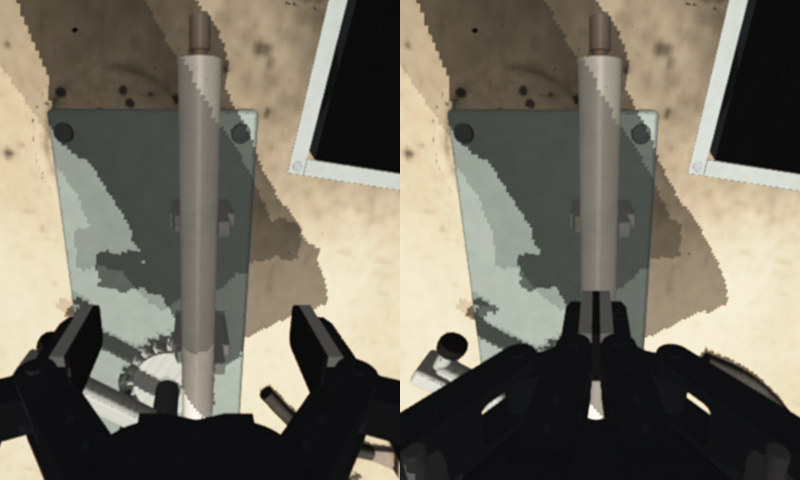

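```bash
python3 - <<'E'
from h import *
im,d,X,T,K=look()
dd=X[...,:2]-C; x=(dd[...,0]*np.cos(A)+dd[...,1]*np.sin(A))*1e3; y=(-dd[...,0]*np.sin(A)+dd[...,1]*np.cos(A))*1e3; z=X[...,2]*1e3
for v in range(270,345,4): print(v,[(round(float(x[v,u]),1),round(float(y[v,u]),1),round(float(z[v,u]),1)) for u in(311,316,320,328)])
s=get_state(); print(s["time"],s["tcp_pos"],s["eef_rot"],s["width"])
E
```

```text
270 [(23.7, 51.8, 68.2), (26.0, 52.7, 70.1), (27.9, 51.8, 68.1), (31.8, 51.4, 67.2)]
274 [(23.7, 49.3, 67.4), (26.0, 50.1, 69.1), (27.9, 50.5, 69.9), (31.8, 49.2, 67.1)]
278 [(23.7, 47.8, 68.5), (26.0, 47.8, 68.6), (27.9, 47.9, 68.7), (31.8, 46.9, 66.7)]
282 [(23.6, 45.4, 67.9), (26.0, 46.1, 69.4), (28.0, 45.7, 68.6), (31.9, 44.9, 66.9)]
286 [(23.6, 43.1, 67.6), (26.0, 44.2, 69.8), (28.0, 43.5, 68.5), (31.9, 42.6, 66.7)]
290 [(23.6, 41.4, 68.5), (26.1, 41.2, 68.2), (28.0, 41.6, 69.0), (31.9, 40.8, 67.4)]
294 [(23.7, 43.4, 76.3), (26.0, 44.0, 77.3), (27.9, 43.5, 76.4), (31.5, 43.4, 76.3)]
298 [(23.8, 42.9, 79.0), (26.0, 43.4, 79.8), (27.8, 43.6, 80.2), (31.4, 44.0, 80.9)]
302 [(23.8, 43.6, 83.8), (26.0, 43.9, 84.3), (27.8, 44.0, 84.5), (31.3, 43.0, 82.7)]
306 [(23.9, 43.8, 87.5), (26.0, 43.3, 86.7), (27.8, 42.4, 85.1), (31.1, 44.2, 88.1)]
310 [(23.9, 42.9, 89.2), (26.0, 43.3, 89.9), (27.7, 43.3, 89.9), (31.1, 43.4, 90.1)]
314 [(24.0, 44.0, 94.2), (26.0, 43.4, 93.2), (27.7, 43.5, 93.3), (31.0, 42.8, 92.1)]
318 [(24.0, 42.8, 95.2), (26.0, 43.1, 95.7), (27.6, 43.0, 95.5), (30.8, 43.4, 96.1)]
322 [(24.0, 43.2, 98.7), (26.0, 43.7, 99.5), (27.6, 42.9, 98.3), (30.8, 42.9, 98.3)]
326 [(24.1, 43.0, 101.1), (26.0, 43.1, 101.3), (27.5, 44.1, 102.8), (30.6, 43.5, 102.0)]
330 [(24.1, 42.5, 103.1), (26.0, 43.5, 104.6), (27.5, 43.6, 104.7), (30.6, 43.1, 103.9)]
334 [(24.2, 43.8, 107.5), (26.0, 43.6, 107.1), (27.5, 43.4, 106.9), (30.5, 43.2, 106.7)]
338 [(24.1, 41.9, 107.3), (26.0, 41.1, 106.2), (27.5, 41.6, 106.8), (30.3, 44.2, 110.4)]
342 [(24.1, 39.4, 106.3), (26.0, 39.3, 106.2), (27.5, 40.0, 107.0), (30.2, 44.6, 113.3)]
38.2917 [ 0.50707966 -0.30256779  0.04200147] [-3.08982945e-06  6.52164411e-01  7.58077556e-01 -1.88418199e-05] 0.00011834301032321768
```

The left and right views show the shut tips ending above the roller. Depth puts the tips at about z = 73 mm while the reported TCP is 42 mm. The real fingers are therefore about 31 mm shorter than the stated TCP, so I'll grasp that much deeper and watch the force.

```bash
cat > s8.py <<'E'
from h import *
def st(n): s=get_state(); print(n,round(s["time"],2),np.round(s["tcp_pos"],4),"w",round(s["width"],4),"gf",s["gripper_force"],np.round(s["contact_force"],1)); return s
ctrl.ungrasp()
for z in(31,21,11):
    ctrl.movel(cw(26.9,32,z),max_speed=.06); s=st("down")
    if np.linalg.norm(s["contact_force"])>6: raise SystemExit("contact")
ctrl.close_gripper(45); s=st("closed")
if s["width"]<.012: raise SystemExit("missed")
ctrl.movel(cw(26.9,32,25),max_speed=.05); st("lift"); ctrl.movel(cw(26.9,32,80),max_speed=.1); st("up")
im,d,X,T,K=look("pics/w10.png"); np.save("pics/w10.npy",X)
dd=X[...,:2]-C; x=(dd[...,0]*np.cos(A)+dd[...,1]*np.sin(A))*1e3; y=(-dd[...,0]*np.sin(A)+dd[...,1]*np.cos(A))*1e3; z=X[...,2]*1e3
for lo in range(40,170,10):
    k=(y>lo)&(y<lo+10)&(x>5)&(x<50)&(z>105)&(z<160)
    if k.sum()>3: print(lo+5,k.sum(),"x",x[k].min().round(1),x[k].max().round(1),"ztop",np.percentile(z[k],95).round(1),"ymax",y[k].max().round(1))
E
python3 s8.py
```

```text
down 39.41 [ 0.5067 -0.3022  0.0303] w 0.0855 gf 0.0 [-0.1 -0.8  0.2]
down 39.73 [ 0.5068 -0.3023  0.0204] w 0.0856 gf 0.0 [-1.  -0.5  0.6]
down 40.04 [ 0.5068 -0.3023  0.0105] w 0.0851 gf 0.0 [ 0.4  0.1 -0.1]
closed 40.67 [ 0.508  -0.3026  0.0114] w 0.0162 gf 43.854941725730896 [ 3.4 -0.4  2.4]
lift 41.11 [ 0.507  -0.3026  0.0252] w 0.0162 gf 43.85696053504944 [ 0.8  0.1 -2.9]
up 41.81 [ 0.5069 -0.3022  0.0796] w 0.0165 gf 43.86499285697937 [-0.2  0.  -1.8]
45 4320 x 5.1 49.9 ztop 158.5 ymax 50.0
55 1010 x 16.9 34.4 ztop 137.4 ymax 60.0
65 1077 x 16.6 34.7 ztop 137.3 ymax 70.0
75 1166 x 16.6 34.3 ztop 137.4 ymax 80.0
85 1277 x 16.6 34.6 ztop 137.4 ymax 90.0
95 1389 x 16.7 34.7 ztop 137.5 ymax 100.0
105 1511 x 16.9 34.7 ztop 137.5 ymax 110.0
115 1662 x 16.6 34.5 ztop 137.6 ymax 120.0
125 1808 x 16.6 34.6 ztop 137.6 ymax 130.0
135 2010 x 16.6 34.6 ztop 137.7 ymax 140.0
145 1115 x 16.8 34.3 ztop 137.3 ymax 150.0
155 289 x 21.7 29.8 ztop 133.1 ymax 153.6
```

```bash
cat > s9.py <<'E'
from h import *
def st(n): s=get_state(); print(n,round(s["time"],2),np.round(s["tcp_pos"],4),"w",round(s["width"],4),np.round(s["contact_force"],1)); return s
S=.2315; P=np.array([.4920,.2514])
ctrl.movel(cw(26.9,32,170),max_speed=.15)
ctrl.movel([*P,.17],q(S+np.pi/2),max_speed=.2); st("over")
ctrl.movel([*P,.045],max_speed=.15); ctrl.movel([*P,.022],max_speed=.06); ctrl.pause(.2); f0=np.array(st("near")["contact_force"])[2]
for z in np.arange(.020,.0095,-.001):
    ctrl.movel([*P,z],max_speed=.03); s=st("z"); 
    if s["contact_force"][2]-f0>4: break
ctrl.ungrasp(); st("open"); ctrl.movel([*P,.06],max_speed=.06); ctrl.movel([*P,.20],max_speed=.2); ctrl.pause(.2)
im,d,X,T,K=look("pics/w11.png")
dd=X[...,:2]-P; x=(dd[...,0]*np.cos(S)+dd[...,1]*np.sin(S))*1e3; y=(-dd[...,0]*np.sin(S)+dd[...,1]*np.cos(S))*1e3; z=X[...,2]*1e3
k=(np.abs(x)<20)&(z>50)&(z<90)&(np.abs(y)<150)
print("roller y",y[k].min(),y[k].max())
for lo in range(-130,130,20):
    j=k&(y>lo)&(y<lo+20); print(lo+10,j.sum(),x[j].min().round(1),x[j].max().round(1),np.percentile(z[j],95).round(1)) if j.sum() else 0
j=(z>5)&(z<15)&(np.abs(x)<50)&(np.abs(y)<75)
print("plate",x[j].min(),x[j].max(),y[j].min(),y[j].max())
st("end")
E
python3 s9.py
```

```text
over 45.52 [0.4922 0.2507 0.1701] w 0.017 [ 0.1  0.7 -1.5]
near 47.24 [0.4922 0.2514 0.0223] w 0.0167 [-0.  -1.  -1.9]
z 47.49 [0.4919 0.2514 0.0199] w 0.0163 [-0.1  0.3 -2. ]
z 47.74 [0.492  0.2514 0.019 ] w 0.017 [-0.1  0.1 -3.4]
z 47.99 [0.492  0.2514 0.0179] w 0.0171 [ 0.4 -0.  -2.6]
z 48.24 [0.4919 0.2514 0.0169] w 0.0166 [ 0.5 -0.7 -2.6]
z 48.49 [0.4919 0.2514 0.0159] w 0.0167 [-0.5  0.7 -3.3]
z 48.74 [0.492  0.2514 0.015 ] w 0.0168 [-0.5  0.5 -3. ]
z 48.99 [0.4926 0.2516 0.0142] w 0.0168 [ 1.2  0.7 -2.1]
z 49.24 [0.4931 0.2517 0.0135] w 0.0166 [ 3.  -0.1  2.1]
open 49.92 [0.4919 0.2514 0.013 ] w 0.0851 [ 0.5 -0.5 -0.5]
roller y -124.82008756815851 124.5275328157008
-120 134 -10.0 10.4 72.3
-100 281 -7.7 9.2 71.5
-80 302 -8.7 9.0 71.2
-60 327 -8.6 8.8 71.5
-40 571 -20.0 20.0 71.0
-20 360 -8.4 9.3 71.3
0 385 -8.2 9.1 71.2
20 408 -8.1 8.8 71.4
40 670 -19.7 20.0 71.0
60 464 -8.8 9.1 71.2
80 509 -8.7 9.1 71.3
100 537 -8.6 8.7 71.4
120 180 -3.4 4.3 66.8
plate -37.81506901471561 49.87868875057868 -59.88956600751474 59.424711948042884
end 51.95 [0.4916 0.2512 0.199 ] w 0.085 [ 0.1 -0.7 -0.4]
```

View pics/w11.png

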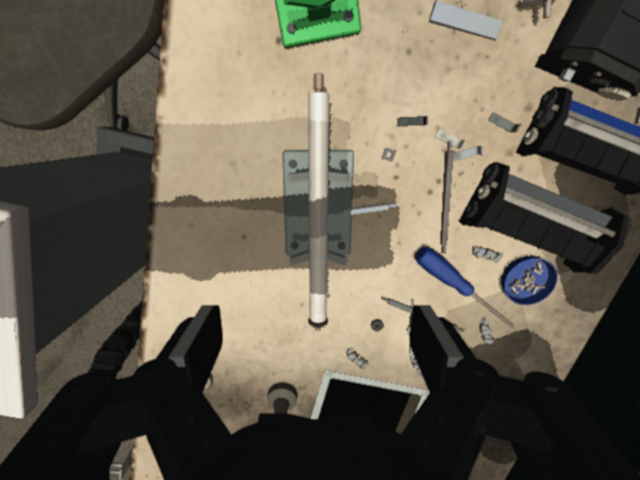

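The roller lies from (318,80) to (318,322), through both V-posts of the grey stand. Its ends are at ±125 mm about the stand centre, it is level, and its axis is at z ≈ 62 mm. The nozzle is still standing at (283,397), and the gripper is open and clear.

```bash
python3 -c "
from h import *
print(ticket.close_job(), get_state()['time'])"
```

```text
the job is handed in; nothing more can be done
the job is handed in; nothing more can be done
```

The job is handed in at about 52 s: the pawl was held off until the arm had swung fully back, and the roller now lies centred in the grey stand; the first grasp closed above it and had to be repeated, and I kept clear of the gear, nozzle and screwdriver.

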